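# Set the length-stop dial and lock the rail

### The job

Set the length stop: push the upright post on the flat dial round, either way, until the index line on the dial meets the one long, dot-ended line on the scale around it. Then push the lever of the lock beside it clockwise (seen from above) all the way to its stop, with the dial still on the line. Only push the post and the lever handle from the side, do not take them between the fingers, and leave the loose things on the bench where they lie.

Things in the scene. Friction and masses are not known exactly. Their poses are not given: they have to be found in the camera images.
- dial: flat steel dial, diameter 124, 5.5 thick, lying level on top of a grey housing (150 x 150) on an aluminium rail; its top face is about 60 above the bench. Origin on its vertical turning axis at its underside; its x axis points along the index line, the post stands at its -x side. It turns both ways about its z axis, at least half a turn either way from the start, with about 0.12 N m of dry friction: about 3 N at the post, and it stays where it is left
- index_line (a point): outer end of the index line, a dark line 4 wide running outward on the dial's top face to its rim; 62 from the dial's axis, opposite the post
- post (a point): the dial's upright black post, diameter 18, 40 high, standing 46 from the dial's axis; this point is on the post's centre line half-way up (20 above the dial's face)
- target_line (a point): inner end of the target line on the fixed aluminium scale flange (diameter 186, its face 6 below the dial's face) around the dial: the one long line (25 long, 5 wide, a round dot of diameter 12 at its outer end) among 23 short ones (8 long, 2 wide). This point is 62 from the dial's axis, level with the dial's face within 1, directly where the end of the index line must come
- lock_axis (a point): point on the vertical turning axis of the lock lever, half-way up its handle (about 80 above the bench); the lock is a smaller grey block (75 x 75) on the same rail, left or right of the dial
- lock_handle (a point): upright black round handle at the end of the dark steel lock lever, diameter 22, 42 high, standing 80 from the lock's axis; this point is on its centre line half-way up, about 79 above the bench; the lever itself is a 12 mm bar below it, at the height of 57 to 69 above the bench
- lock (a joint): lock lever angle: starts at 0 to 0.35 (open), grows as the lever swings clockwise seen from above, stop at 1.40 (locked). Dry friction 0.12 N m (about 1.5 N at the handle), stays where it is left
- block_a: small pale wood block 50 x 60 x 35 high, loose (origin at the centre of its underside)
- block_b: brown wood block 90 x 45 x 40 high, loose (origin at the centre of its underside)
- pencil: flat carpenter's pencil 170 x 14 x 8, loose (origin at the centre of its underside)
- tape_measure: grey tape measure 62 x 40 x 58 high, loose (origin at the centre of its underside)
- square: try square lying flat, wooden stock 30 x 110 x 16 and steel blade 180 long, loose (origin under the middle of the stock)
- glue: glue bottle, diameter 56, 120 high, loose (origin at the centre of its underside)
- push_stick: plywood push stick lying flat, 225 x 72 x 18, loose (origin at the centre of its underside)

How it is judged:
By the outcome, as a careful person would: the job done as asked, in the order asked, and still so for the second after the job is handed in, with the robot touching nothing.
It also fails if it takes over 64 s, if anything falls off the work surface, if the arm or the gripper's body presses on something with over 40 N, if the wrist force passes 120 N, or if a joint passes its speed limit or range.

### The arm

A 6-joint arm with a two-finger parallel gripper is mounted at the origin on the work surface. World frame = base frame: x ahead of the robot, y to its left, z up, the work surface at z = 0. Lengths are in mm, angles in rad, forces in N, time in s.
With the tool pointing down it reaches from about 350 to 875 mm from the base axis. Payload 4.2 kg.
Tool frame: the origin (TCP) lies between the finger pads; the fingertips stand 8 mm ahead of it and the grasp point (between the pads) lies 11 mm behind it; z points along the fingers, y is the line along which they close (so a half turn about z gives the same grasp; the last joint's range is limited). The gripper opens to 85 mm and grips with 20 to 120 N. Pads are 22 mm wide; open, the fingers measure 114 mm over their backs; the gripper's body (76 mm by 85 mm) begins 54 mm behind the grasp point. The pads swing forward as they close: fully open they stand 13 mm farther back than shut.
Start: joints at [-0.95, 0.385, 0.008, 0, -1.194, -0.259], TCP at [221.238, -584.511, 239.312] pointing down, gripper open.
Joint ranges: [-3.14, 3.14], [-1.21, 2.06], [-1.07, 1.41], [-3.16, 2.05], [-2.99, -0.16], [-3.1, 3.1]. Speed limits (rad/s): [2.79, 2.79, 3.14, 3.14, 3.14, 3.14].

### API

Orientations are given as a unit quaternion [x, y, z, w].
In Python, from bench import read_state, get_image, camera_params, job_done gives the robot as it stands.
- The arm moves only by the tool drive_tool, never from a script. Its argument "moves" is a list that holds one entry, the list of rows, each a list of 7 numbers: the shift along the tool's x, y, z in m, then the turn, a rotation vector about the tool's x, y, z in rad, then the closure in counts, from 0 (fully open) to 255 (shut). A call has 1 to 8 rows; each row shifts and turns the commanded pose from where the row before left it, along the tool's axes as they then stand; what a row does not reach is not made up. A row lasts 1/12 s, in which the tool goes at most 41.7 mm and 7.16 degrees, less where a joint would pass 70% of its speed; a pose out of reach is approached as far as the arm can. A call is refused whole if a number of a shift passes 0.0417 or a number of a turn 0.125, either way. A call with a gripper value outside its range is refused whole. The fingers move at their own pace and stop on an object; the grip force is fixed at half the most. Time passes only in rows, so rows that do not move let the fingers close. It gives the time, the measured TCP pose, the force and the opening at its end, in the units of the state.
- read_state(): the state, without advancing time (a new reading comes with each control period).
- get_image(name): name is "scene" or "side" or "wrist"; returns the picture (420x560x3 uint8, blue, green, red); there is no depth.
- camera_params(name): a dict with "mtx" (3x3 intrinsics, pixels), "extrinsics" (4x4, takes a point from camera to world coordinates). Camera axes: x right, y up, looking along -z (the intrinsics and any distortion apply to the point x, -y, -z); pixel columns grow to the right and rows downward; lengths in mm; the calibration is good to about 2 mm. A picture is of the moment at which its call begins: read the wrist's pose just before it. camera_params takes no time and is no camera call; for the wrist camera it gives the pose at the moment of the call.
- job_done(): hands the job in, once; it reports no verdict.
The state is a dict: "clock": time; "joints": joint angles; "joint_vel": joint speeds; "joint_efforts": joint torques, N m; "position": TCP position; "ee_rot": TCP orientation; "contact_force": force on the tool from outside, world axes, zero at the start; "wrist_torque": the same for the moment, N m; "gripper_width": finger opening in mm.
Only numpy, scipy, OpenCV 4.12 (cv2) and the standard library are available. Lean on these libraries where they do the work, as an engineer would, in place of code of your own. Each camera call takes 0.05 s, during which the arm holds its last target. There are 200 camera calls.

## Working session

There is one attempt and no reset: what is moved stays moved. The work goes in short steps, Python scripts to look and compute and a tool call to move; the robot and the scene stay as the last step left them, time stands still between calls to the robot, and variables do not carry over. Pictures are saved under pics/ and viewed, on a budget of 10 in all, crops included, one or two more only if the job needs it, and the job is handed in when it is done.

Besides the shell and the picture viewer there is one more tool, called after ">>>" by a JSON object that holds its "method" and its "body". drive_tool: Moves the arm, as the interface text tells. Its arguments: {"type":"object","properties":{"moves":{"type":"array"}},"required":["moves"]}

```bash
mkdir -p pics; ls
cat > h.py <<'E'
import numpy as np, cv2
from bench import read_state, get_image, camera_params, job_done
def ray(name,uv,P=None):
    P=P or camera_params(name); K=np.array(P["mtx"]);E=np.array(P["extrinsics"])
    a=np.linalg.solve(K,np.array([uv[0],uv[1],1.]))
    d=E[:3,:3]@np.array([a[0],-a[1],-a[2]]); return E[:3,3],d
def onz(name,uv,z,P=None):
    o,d=ray(name,uv,P); return o+d*(z-o[2])/d[2]
def proj(name,X,P=None):
    P=P or camera_params(name); K=np.array(P["mtx"]);E=np.array(P["extrinsics"])
    c=E[:3,:3].T@(np.array(X,float)-E[:3,3]); a=K@np.array([c[0],-c[1],-c[2]]); return a[:2]/a[2]
E
python3 - <<'E'
from h import *
print(read_state())
for n in("scene","side"):
    P=camera_params(n);print(P);cv2.imwrite(f"pics/{n}0.png",get_image(n))
E
```

```text
pics
{'clock': 0.0, 'joints': array([-9.50376173e-01,  3.85561814e-01,  6.60963411e-03, -4.80590242e-04,
       -1.19402868e+00, -2.58598490e-01]), 'joint_vel': array([-0.00024756, -0.00117132,  0.00061265,  0.00037242,  0.00071573,
       -0.00111839]), 'joint_efforts': array([-2.27294486e-04, -3.92289305e+01,  1.88410181e+01,  4.18621615e+00,
       -4.53424640e-03, -1.15687428e-05]), 'position': array([ 221.0410591 , -583.98777672,  238.21480613]), 'ee_rot': array([-1.79838297e-01,  9.83695555e-01,  1.08349034e-03, -2.62637324e-04]), 'contact_force': array([ 0.60668391, -0.78053588,  0.61601274]), 'wrist_torque': array([-0.05250615,  0.03804014, -0.01027545]), 'gripper_width': 85.32321049678585}
{'mtx': array([[418.69293613,   0.        , 285.06023598],
       [  0.        , 418.69293613, 209.44527318],
       [  0.        ,   0.        ,   1.        ]]), 'extrinsics': array([[ 6.79814519e-01, -5.35814150e-01,  5.00754847e-01,
         1.15498955e+03],
       [ 7.33229052e-01,  4.82531966e-01, -4.79101304e-01,
        -5.58527359e+02],
       [ 1.50790372e-02,  6.92868024e-01,  7.20906737e-01,
         9.17419594e+02],
       [ 0.00000000e+00,  0.00000000e+00,  0.00000000e+00,
         1.00000000e+00]])}
{'mtx': array([[474.49381351,   0.        , 272.69749481],
       [  0.        , 474.49381351, 204.86746273],
       [  0.        ,   0.        ,   1.        ]]), 'extrinsics': array([[-7.08402627e-01,  3.85156602e-01, -5.91455924e-01,
        -2.43814752e+02],
       [-7.05607289e-01, -3.66451220e-01,  6.06491432e-01,
         8.35064556e+02],
       [ 1.68544344e-02,  8.46975735e-01,  5.31364313e-01,
         7.92253234e+02],
       [ 0.00000000e+00,  0.00000000e+00,  0.00000000e+00,
         1.00000000e+00]])}
```

View pics/scene0.png

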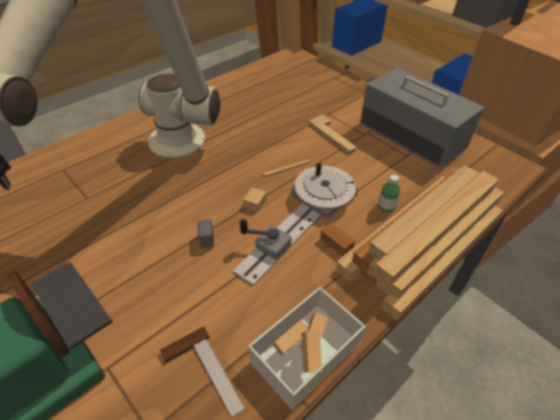

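View pics/side0.png

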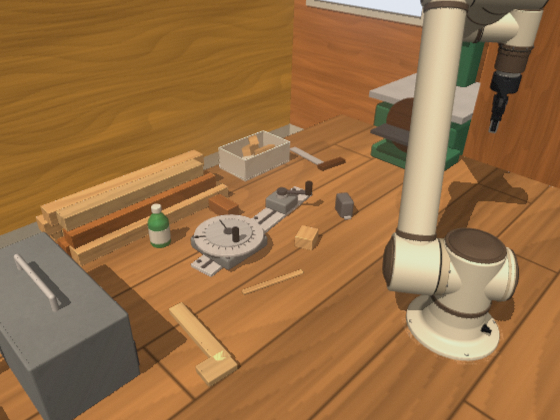

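Run:
```python
from h import *
for n,c,l,hh in(("scene",(325,185),(272,234),(243,222)),("side",(229,236),(283,192),(309,184))):
    print(n,onz(n,c,60),onz(n,l,75),onz(n,hh,100))
outs=[]
c=onz("scene",(325,185),60)
# top-view, x up, y left; 0.75 px per mm offset
x0,y0=c[0]+130,c[1]+130; s=1.5
for n in("scene","side"):
    im=cv2.imread(f"pics/{n}0.png")
    src=np.array([proj(n,p) for p in[(x0,y0,60),(x0,y0-390/s,60),(x0-600/s,y0-390/s,60),(x0-600/s,y0,60)]],np.float32)
    H=cv2.getPerspectiveTransform(src,np.array([[0,0],[390,0],[390,600],[0,600]],np.float32))
    outs.append(cv2.warpPerspective(im,H,(390,600),flags=cv2.INTER_CUBIC))
print(x0,y0)
cv2.imwrite("pics/top0.png",np.hstack(outs))
```

```text
scene [565.05071117 170.34817684  60.        ] [612.69065673 -85.44033516  75.        ] [ 546.78461347 -128.50620417  100.        ]
side [541.86288275 191.18359005  60.        ] [584.25270211 -56.86026283  75.        ] [ 534.64233263 -115.31693015  100.        ]
695.0507111677435 300.34817684271184
```

View pics/top0.png

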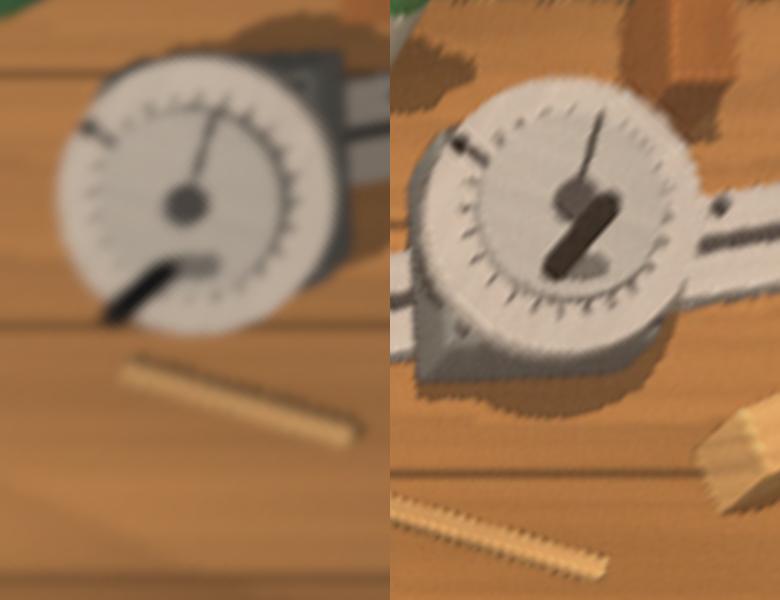

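The scene and side views agree: the dial centre is near (560,177), its index points to about -0.33 rad, and the target is at about +1. The post therefore has to go round counter-clockwise. I'll move above the dial with the gripper shut.

>>> {"method": "drive_tool", "body": {"moves": [[[-0.0258,0.0314,-0.002,0,0,0,255],[-0.0258,0.0314,-0.002,0,0,0,255],[-0.0258,0.0314,-0.002,0,0,0,255],[-0.0258,0.0314,-0.002,0,0,0,255],[-0.0258,0.0314,-0.002,0,0,0,255],[-0.0258,0.0314,-0.002,0,0,0,255],[-0.0258,0.0314,-0.002,0,0,0,255],[-0.0258,0.0314,-0.002,0,0,0,255]]]}}

```text
clock: 0.77
position: [325.2, -274.6, 255.1]
ee_rot: [-0.18, 0.984, 0.0, -0.0]
contact_force: [1.1, 0.1, -0.2]
gripper_width: 0.4
```

>>> {"method": "drive_tool", "body": {"moves": [[[-0.0258,0.0314,-0.002,0,0,0,255],[-0.0258,0.0314,-0.002,0,0,0,255],[-0.0258,0.0314,-0.002,0,0,0,255],[-0.0258,0.0314,-0.002,0,0,0,255],[-0.0258,0.0314,-0.002,0,0,0,255],[-0.0258,0.0314,-0.002,0,0,0,255],[-0.0258,0.0314,-0.002,0,0,0,255],[-0.0258,0.0314,-0.002,0,0,0,255]]]}}

```text
clock: 1.43
position: [429.2, 33.5, 271.4]
ee_rot: [-0.18, 0.984, 0.0, 0.0]
contact_force: [0.2, -1.4, 0.5]
gripper_width: 0.2
```

>>> {"method": "drive_tool", "body": {"moves": [[[0,0.02,0,0,0,-0.109,255],[0,0.02,0,0,0,-0.109,255],[0,0.02,0,0,0,-0.109,255],[0,0.02,0,0,0,-0.109,255],[0,0.0,0,0,0,-0.109,255],[0,0.0,0,0,0,-0.109,255],[0,0.0,0,0,0,-0.109,255],[0,0.0,0,0,0,-0.109,255]]]}}

```text
clock: 2.1
position: [389.2, 100.2, 271.0]
ee_rot: [-0.581, 0.814, 0.0, -0.0]
contact_force: [0.1, -1.3, -0.6]
gripper_width: 0.1
```

Run:
```python
from h import *
s=read_state();print(s["position"],s["ee_rot"],s["joints"])
im=get_image("wrist");P=camera_params("wrist");np.save("pics/P1.npy",P,allow_pickle=True)
cv2.imwrite("pics/w1.png",im);print(P, proj("wrist",(560,177,60)),proj("wrist",(516,192,80)))
```

```text
[389.21425856 100.24752854 271.00794788] [-5.80929774e-01  8.13953605e-01  1.38611452e-04 -3.27582007e-04] [ 6.60739914e-01 -3.43670544e-02 -4.34761868e-01 -3.29759021e-04
 -1.17104482e+00 -9.91666675e-01]
{'mtx': array([[305.55554618,   0.        , 285.62884696],
       [  0.        , 305.55554618, 211.12430545],
       [  0.        ,   0.        ,   1.        ]]), 'extrinsics': array([[-9.46907734e-01, -3.05936495e-01, -9.88362534e-02,
         3.65014319e+02],
       [ 3.21504674e-01, -9.00382944e-01, -2.93164286e-01,
         2.53154134e+01],
       [ 6.99177435e-04, -3.09375847e-01,  9.50939586e-01,
         4.06016613e+02],
       [ 0.00000000e+00,  0.00000000e+00,  0.00000000e+00,
         1.00000000e+00]])} [179.74650821 280.49861493] [212.38301481 289.11333956]
```

View pics/w1.png

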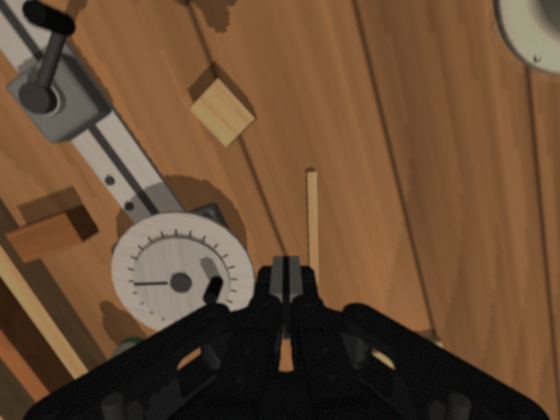

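Run:
```python
from h import *
P=np.load("pics/P1.npy",allow_pickle=True).item()
w=lambda uv,z:onz("wrist",uv,z,P)
print("hub",w((181,282),62),"tip",w((135,284),60))
print("lock hub",w((40,96),75),"handle top",w((33,13),100),"base",w((64,27),69))
for n,off,pts in(("scene",0,[(112,146),(88,128),(219,110),(186,204)]),("side",390,[(487,165),(460,143),(603,112),(575,198)])):
    C=np.array(camera_params(n)["extrinsics"])[:3,3]
    for i,p in enumerate(pts):
        g=np.array([695.05-p[1]/1.5,300.35-(p[0]-off)/1.5,60]); d=g-C
        q=C+d*((54 if i<2 else 60)-C[2])/d[2]
        r=q-[560,177,0]; print(n,q,np.hypot(*r[:2]),np.arctan2(r[1],r[0]))
# ellipse of flange/dial in all views
for n,im in(("scene",cv2.imread("pics/scene0.png")),("side",cv2.imread("pics/side0.png"))):
    print(n,"hub px",proj(n,(560,177,60)))
```

```text
hub [558.27717974 178.63104242  62.        ] tip [616.82730619 163.09802954  60.        ]
lock hub [595.83316688 -69.06299034  75.        ] handle top [ 546.52141862 -122.48848891  100.        ] base [ 543.10917645 -117.61970611   69.        ]
scene [593.81701552 231.17103642  54.        ] 63.85993834364411 1.0127266091819214
scene [605.90098841 247.28300027  54.        ] 83.94403411620827 0.9922532992610529
scene [621.71666667 154.35        60.        ] 65.74168726496478 -0.35173835392498204
scene [559.05 176.35  60.  ] 1.1510864433221586 -2.541542440188078
side [591.84162383 230.77207153  54.        ] 62.49259703802557 1.0361621101409373
side [606.6284675  248.91956149  54.        ] 85.7125271248734 0.9955875902585555
side [620.38333333 158.35        60.        ] 63.19785949258453 -0.29956533932540996
side [563.05       177.01666667  60.        ] 3.0500455370006363 0.005464426484482824
scene hub px [325.29657732 183.15741296]
side hub px [228.6018832  230.94894197]
```

>>> {"method": "drive_tool", "body": {"moves": [[[-0.0331,-0.0178,0,0,0,0,255],[-0.0331,-0.0178,0,0,0,0,255],[-0.0331,-0.0178,0,0,0,0,255],[-0.0331,-0.0178,0,0,0,0,255],[-0.0331,-0.0178,0,0,0,0,255],[0,0,0.03,0,0,0,255],[0,0,0.03,0,0,0,255],[0,0,0.03,0,0,0,255]]]}}

```text
clock: 2.82
position: [528.6, 227.4, 179.5]
ee_rot: [-0.577, 0.816, 0.0, -0.0]
contact_force: [-0.0, -0.2, -0.2]
gripper_width: 0.2
```

>>> {"method": "drive_tool", "body": {"moves": [[[0,0,0.03,0,0,0,255],[0,0,0.03,0,0,0,255],[0,0,0.02,0,0,0,255],[0,0,0.016,0,0,0,255],[0,0,0,0,0,0,255]]]}}

```text
clock: 3.23
position: [526.0, 225.3, 81.1]
ee_rot: [-0.577, 0.817, 0.0, -0.004]
contact_force: [0.0, -0.7, -0.5]
gripper_width: -0.5
```

Run:
```python
from h import *
s=read_state();print(s["position"],s["contact_force"])
cv2.imwrite("pics/w2.png",get_image("wrist"));np.save("pics/P2.npy",camera_params("wrist"),allow_pickle=True)
```

```text
[525.99817118 225.26011582  81.1117029 ] [ 0.02035271 -0.65139639 -0.4602582 ]
```

View pics/w2.png

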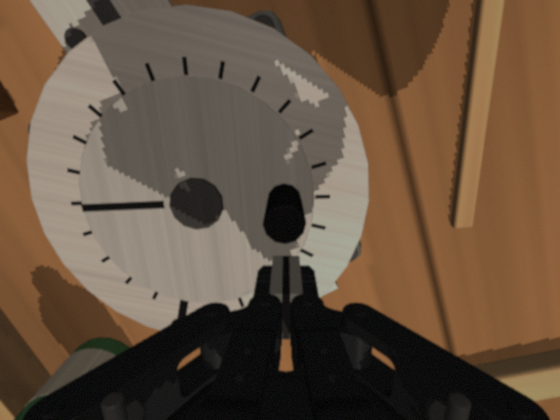

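>>> {"method": "drive_tool", "body": {"moves": [[[0.006,0,0,0,0,0,255],[0.005,0,0,0,0,0,255],[0.002,0,0,0,0,0,255],[0.002,0,0,0,0,0,255],[0.0047,0.0018,0,0,0,-0.1,255],[0.0047,0.0018,0,0,0,-0.1,255],[0.0047,0.0018,0,0,0,-0.1,255],[0.0047,0.0018,0,0,0,-0.1,255]]]}}

```text
clock: 3.95
position: [513.4, 196.8, 86.5]
ee_rot: [0.731, -0.683, -0.0, -0.002]
contact_force: [-0.2, 2.8, 0.8]
gripper_width: -0.1
```

>>> {"method": "drive_tool", "body": {"moves": [[[0.0047,0.0018,0,0,0,-0.1,255],[0.0047,0.0018,0,0,0,-0.1,255],[0.0047,0.0018,0,0,0,-0.1,255],[0.0047,0.0018,0,0,0,-0.1,255],[0.0047,0.0018,0,0,0,-0.1,255],[0.0047,0.0018,0,0,0,-0.1,255],[0,0,0,0,0,0,255]]]}}

```text
clock: 4.53
position: [511.5, 165.8, 86.3]
ee_rot: [0.899, -0.438, 0.0, -0.001]
contact_force: [0.1, -0.3, -0.3]
gripper_width: -0.2
```

Run:
```python
from h import *
P=np.load("pics/P2.npy",allow_pickle=True).item()
h=onz("wrist",(196,203),61,P);t=onz("wrist",(83,208),60,P);g=onz("wrist",(183,307),54,P)
an=lambda p,c:np.arctan2(p[1]-c[1],p[0]-c[0])
c=np.array([559.5,177.5])
print(h,t,g,an(t,h),an(g,h),an(t,c),an(g,c),np.hypot(*(t-h)[:2]),np.hypot(*(g-h)[:2]))
s=read_state();print(s["position"],s["contact_force"],s["ee_rot"],s["joints"])
cv2.imwrite("pics/w3.png",get_image("wrist"));np.save("pics/P3.npy",camera_params("wrist"),allow_pickle=True)
```

```text
[562.89199445 179.43013387  61.        ] [622.20911398 161.81731061  60.        ] [601.61121062 240.14079835  54.        ] -0.2886346677115536 1.0030693733195206 -0.24505987143311855 0.978928024292494 61.876750176611274 72.0066835971657
[511.53490021 165.75578772  86.28321025] [ 0.13609009 -0.2891219  -0.27750461] [ 8.98938631e-01 -4.38073754e-01  3.75069273e-04 -7.63918185e-04] [ 6.15054320e-01  4.02026037e-01 -4.04408029e-01 -1.12997390e-04
 -7.62662000e-01  4.89137810e-02]
```

View pics/w3.png

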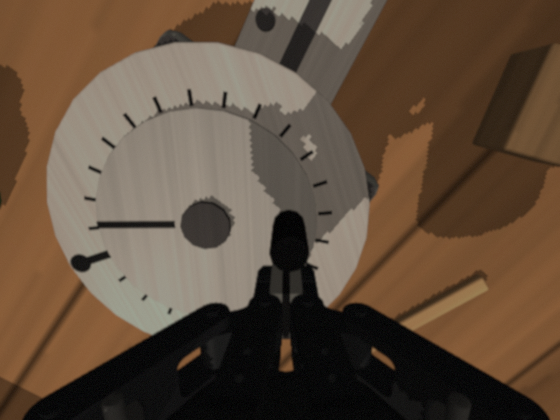

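```bash
cat > meas.py <<'E'
from h import *
import sys
def line(im,P,box,z,thr=90):
    """dark pixels in box (u0,v0,u1,v1) -> world points on plane z"""
    u0,v0,u1,v1=box; g=cv2.cvtColor(im,cv2.COLOR_BGR2GRAY)[v0:v1,u0:u1]
    v,u=np.nonzero(g<thr); return np.array([onz("wrist",(a+u0,b+v0),z,P)[:2] for a,b in zip(u,v)])
def dial(im,P,hubbox,ibox,tbox,it=90,tt=90):
    h=line(im,P,hubbox,60.5); h=(h.min(0)+h.max(0))/2
    i=line(im,P,ibox,60,it); t=line(im,P,tbox,54,tt)
    def ang(p):
        m=p.mean(0)-h; return np.arctan2(m[1],m[0])
    def fit(p):
        vx,vy,x,y=cv2.fitLine(p.astype(np.float32),cv2.DIST_L2,0,.01,.01).ravel()
        if vx*(x-h[0])+vy*(y-h[1])<0: vx,vy=-vx,-vy
        return np.arctan2(vy,vx)
    r=lambda p:(np.hypot(*(p-h).T).min().round(1),np.hypot(*(p-h).T).max().round(1))
    print("hub",h,"idx ang",ang(i),fit(i),r(i),len(i),"tgt ang",ang(t),fit(t),r(t),len(t),"diff",ang(t)-ang(i))
E
python3 - <<'E'
from meas import *
P=np.load("pics/P3.npy",allow_pickle=True).item();im=cv2.imread("pics/w3.png")
dial(im,P,(178,195,236,255),(98,216,170,232),(70,249,111,274))
E
```

```text
hub [559.94537362 178.0985804 ] idx ang 0.6676430401750547 0.667267 (np.float64(21.1), np.float64(61.7)) 500 tgt ang 0.9915597855836555 0.9957608 (np.float64(66.1), np.float64(91.5)) 424 diff 0.3239167454086008
```

>>> {"method": "drive_tool", "body": {"moves": [[[0.00233,0.00094,0,0,0,-0.05,255],[0.00233,0.00094,0,0,0,-0.05,255],[0.00233,0.00094,0,0,0,-0.05,255],[0.00233,0.00094,0,0,0,-0.05,255],[0.00118,0.00049,0,0,0,-0.025,255],[0.00118,0.00049,0,0,0,-0.025,255],[0,0,0,0,0,0,255],[0,0,0,0,0,0,255]]]}}

```text
clock: 5.25
position: [516.1, 154.6, 85.7]
ee_rot: [0.946, -0.324, 0.0, -0.0]
contact_force: [-0.8, 0.5, 1.3]
gripper_width: 0.1
```

Run:
```python
from h import *
s=read_state();print(s["position"],s["contact_force"],s["ee_rot"])
im=get_image("wrist");P=camera_params("wrist");cv2.imwrite("pics/w4.png",im);np.save("pics/P4.npy",P,allow_pickle=True)
cv2.imwrite("pics/w4c.png",cv2.resize(im[150:310,40:260],None,fx=3,fy=3,interpolation=cv2.INTER_CUBIC))
```

```text
[516.06723888 154.60904475  85.66236063] [-0.77703553  0.5428159   1.31645048] [ 9.46045372e-01 -3.24034042e-01  1.70932295e-04 -2.52102478e-04]
```

View pics/w4c.png

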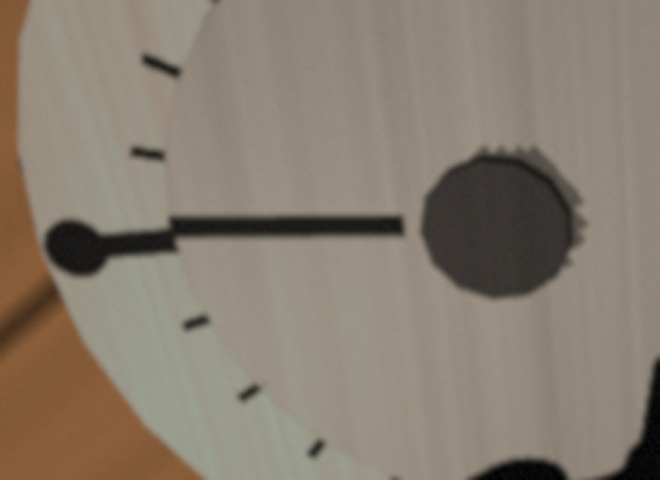

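Run:
```python
from meas import *
P=np.load("pics/P4.npy",allow_pickle=True).item();im=cv2.imread("pics/w4.png")
dial(im,P,(179,196,234,252),(100,218,170,233),(54,222,95,243),90,75)
```

```text
hub [559.58046864 178.11960645] idx ang 0.918260461414685 0.9143925 (np.float64(21.0), np.float64(60.3)) 488 tgt ang 0.9949440065312931 1.0055667 (np.float64(67.6), np.float64(91.5)) 424 diff 0.07668354511660813
```

>>> {"method": "drive_tool", "body": {"moves": [[[0.00093,0.00039,0,0,0,-0.02,255],[0.00093,0.00039,0,0,0,-0.02,255],[0.00093,0.00039,0,0,0,-0.02,255],[0.0007,0.0003,0,0,0,-0.015,255],[0,0,0,0,0,0,255],[0,0,0,0,0,0,255]]]}}

```text
clock: 5.8
position: [518.1, 151.0, 85.3]
ee_rot: [0.958, -0.287, 0.0, -0.0]
contact_force: [-2.2, 2.2, 1.2]
gripper_width: -0.0
```

Run:
```python
from meas import *
s=read_state();print(s["position"],s["contact_force"],s["ee_rot"])
im=get_image("wrist");P=camera_params("wrist");cv2.imwrite("pics/w5.png",im);np.save("pics/P5.npy",P,allow_pickle=True)
dial(im,P,(179,196,234,252),(100,214,170,236),(54,212,93,238),90,75)
cv2.imwrite("pics/w5c.png",cv2.resize(im[150:310,40:260],None,fx=3,fy=3,interpolation=cv2.INTER_CUBIC))
```

```text
[518.08241965 151.02573813  85.29022998] [-2.16715214  2.17876426  1.1941807 ] [ 9.57814760e-01 -2.87386292e-01  6.88828595e-05 -3.21517959e-06]
hub [559.62656524 178.1596435 ] idx ang 1.0016269563794673 1.0019629 (np.float64(20.6), np.float64(59.8)) 458 tgt ang 0.9947026014320328 1.0341486 (np.float64(67.2), np.float64(90.3)) 418 diff -0.006924354947434486
```

View pics/w5c.png

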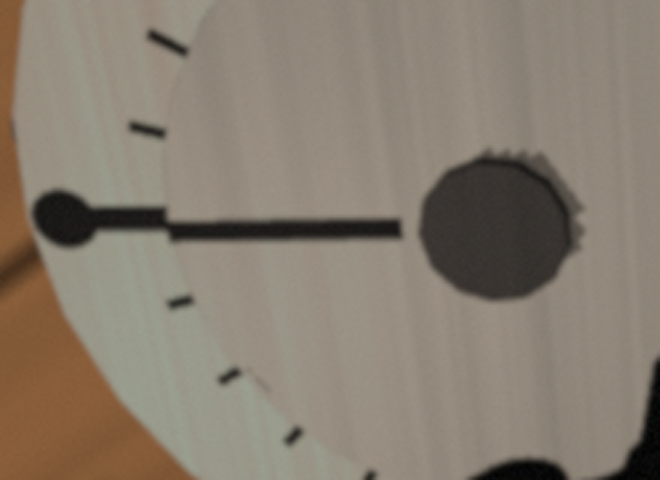

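Run:
```python
from meas import *
from scipy.optimize import least_squares
for k in(3,4,5):
    P=np.load(f"pics/P{k}.npy",allow_pickle=True).item();im=cv2.imread(f"pics/w{k}.png")
    g=cv2.cvtColor(im,cv2.COLOR_BGR2GRAY); bh=cv2.morphologyEx(g,cv2.MORPH_BLACKHAT,np.ones((9,9)))
    n,l,st,c=cv2.connectedComponentsWithStats((bh>35).astype(np.uint8))
    W=np.array([onz("wrist",c[i],54,P)[:2] for i in range(1,n) if 15<st[i,4]<110])
    r=np.hypot(*(W-[559.7,178.1]).T); W=W[(r>64)&(r<76)]
    f=lambda p:(np.hypot(*(W-p[:2]).T)-p[2])
    s=least_squares(f,[559.7,178.1,70],loss="soft_l1"); a=np.arctan2(*(W-s.x[:2]).T[::-1])
    a=a[abs(f(s.x))<2]
    ph=np.angle(np.exp(24j*a))/24
    print(k,len(a),s.x,"tick phase",ph.round(3)," target should be",np.median(ph)+np.array([3,4])*np.pi/12)
```

```text
3 15 [559.7011267  179.19130296  67.8994577 ] tick phase [-0.062 -0.054 -0.066 -0.05  -0.069 -0.046 -0.069 -0.044 -0.07  -0.043
 -0.041 -0.064  0.077 -0.062 -0.058]  target should be [0.72763087 0.98943025]
4 16 [559.2589329  179.24920374  67.83894897] tick phase [-0.061 -0.064 -0.046 -0.066 -0.043 -0.067 -0.039 -0.066 -0.037 -0.034
 -0.064 -0.036 -0.06   0.072 -0.057 -0.052]  target should be [0.73107957 0.99287896]
5 15 [559.40329527 179.20328218  67.74236951] tick phase [-0.061 -0.064 -0.048 -0.065 -0.045 -0.065 -0.042 -0.066 -0.042 -0.037
 -0.061 -0.057 -0.054 -0.104 -0.052]  target should be [0.72791563 0.98971502]
```

>>> {"method": "drive_tool", "body": {"moves": [[[-0.004,0,0,0,0,0,255],[-0.016,0,0,0,0,0,255],[0,0,-0.03,0,0,0,255],[0,0,-0.03,0,0,0,255],[0,0,-0.03,0,0,0,255],[0,0,-0.03,0,0,0,255],[0,0,-0.02,0,0,0,255],[0,0,0,0,0,0,255]]]}}

```text
clock: 6.52
position: [503.7, 163.1, 230.5]
ee_rot: [0.958, -0.287, 0.004, -0.003]
contact_force: [0.4, 0.2, 1.5]
gripper_width: 0.0
```

Run:
```python
from meas import *
s=read_state();print(s["position"],s["contact_force"],s["ee_rot"],s["joints"])
im=get_image("wrist");P=camera_params("wrist");cv2.imwrite("pics/w6.png",im);np.save("pics/P6.npy",P,allow_pickle=True)
for p in [(560,178,60),(596,-69,75),(544,-120,100)]:print(proj("wrist",p))
u,v=proj("wrist",(560,178,60)).astype(int);a=max(u-70,0);b=max(v-60,0);print(a,b)
z=cv2.resize(im[b:b+120,a:a+140],None,fx=4,fy=4,interpolation=cv2.INTER_CUBIC)
z=np.vstack([z,np.zeros((100,z.shape[1],3),np.uint8)])[:560]
cv2.imwrite("pics/w6c.png",np.hstack([z[:420],cv2.resize(im,None,fx=.4,fy=.4)]) if 0 else im)
```

```text
[503.67340947 163.1442216  230.47393671] [0.36365244 0.19109776 1.53772553] [ 0.95793997 -0.28692072  0.00396796 -0.00343092] [ 0.62104699  0.22421363 -0.24713788  0.00234157 -1.08916205  0.36664538]
[242.24856046 155.32767791]
[472.73707454 -59.47546573]
[590.40527442 -51.97207195]
172 95
```

View pics/w6c.png

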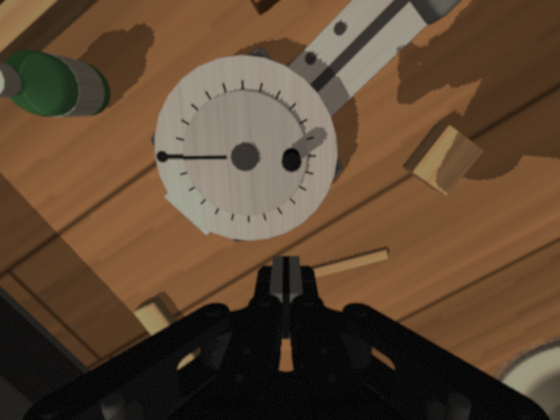

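>>> {"method": "drive_tool", "body": {"moves": [[[0.0297,0.028,0,0,0,0,255],[0.0297,0.028,0,0,0,0,255],[0.0297,0.028,0,0,0,0,255],[0.0297,0.028,0,0,0,0,255],[0.0297,0.028,0,0,0,0,255],[0.0297,0.028,0,0,0,0,255],[0.0297,0.028,0,0,0,0,255],[0.0297,0.028,0,0,0,0,255]]]}}

```text
clock: 7.23
position: [575.7, -157.6, 223.6]
ee_rot: [0.958, -0.287, -0.001, 0.0]
contact_force: [0.9, 0.8, 0.4]
gripper_width: -0.1
```

>>> {"method": "drive_tool", "body": {"moves": [[[0,0,0.02,0,0,0.1,255],[0,0,0.02,0,0,0.1,255],[0,0,0,0,0,0,255],[0,0,0,0,0,0,255]]]}}

```text
clock: 7.57
position: [575.1, -155.9, 183.2]
ee_rot: [0.925, -0.381, -0.002, 0.001]
contact_force: [0.3, -0.6, 1.1]
gripper_width: -0.1
```

Run:
```python
from meas import *
P=np.load("pics/P6.npy",allow_pickle=True).item();im=cv2.imread("pics/w6.png")
dial(im,P,(228,140,263,174),(186,150,225,164),(154,148,180,164),80,80)
s=read_state();print(s["position"],s["contact_force"],s["ee_rot"],s["joints"])
im=get_image("wrist");P=camera_params("wrist");cv2.imwrite("pics/w7.png",im);np.save("pics/P7.npy",P,allow_pickle=True)
for p in [(596,-69,75),(544,-120,100)]:print(proj("wrist",p))
```

```text
hub [557.71826602 176.23108339] idx ang 1.00708813659597 0.98977584 (np.float64(20.8), np.float64(58.5)) 117 tgt ang 1.0004572470523914 1.0101854 (np.float64(67.2), np.float64(93.7)) 144 diff -0.006630889543578711
[ 575.10129562 -155.91832149  183.15903713] [ 0.30593608 -0.59278448  1.08283321] [ 0.92476908 -0.38051993 -0.00235124  0.00109698] [ 6.85872525e-03  3.82377884e-01 -1.43906560e-01  2.35182863e-04
 -1.04969700e+00  7.83100314e-01]
[201.75271261 261.40506711]
[283.43747785 276.94682046]
```

View pics/w7.png

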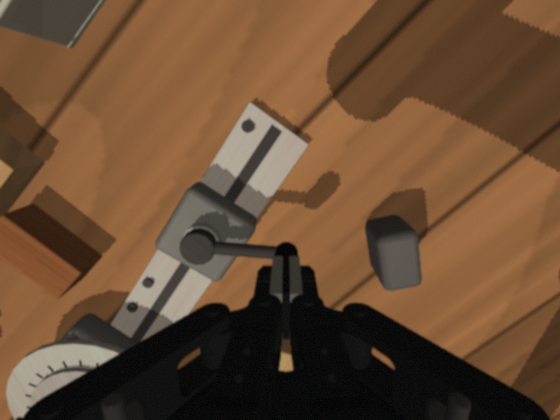

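Run:
```python
from meas import *
P=np.load("pics/P7.npy",allow_pickle=True).item();im=cv2.imread("pics/w7.png")
g=cv2.cvtColor(im,cv2.COLOR_BGR2GRAY)
print(g[236:262:2,268:308:2])
for v in(252,256,260):print(onz("wrist",(287,v),100,P))
for z in(70,80,90):print(z,onz("wrist",(198,246),z,P))
P=np.load("pics/P1.npy",allow_pickle=True).item()
for z in(70,80,90):print("v1",z,onz("wrist",(40,97),z,P))
print("v1 top",onz("wrist",(34,14),100,P),proj("wrist",(546.5,-122.5,58),P))
```

```text
[[112 109 108 109 113 112 114 115 116 115 117 115 113 113 111 108 107 108
  109 110]
 [109 111 112 112 113 114 115 114 117 115 114 114 112 110 110 109 110 108
  109 112]
 [110 110 112 113 115 116 117 113 110 109 110 111 110 109 109 109 109 108
  109 113]
 [110 112 113 115 114 114 102  75  56  56  56  81 101 106 108 109 111 111
  112 111]
 [106 108 108 112 110  84  48  15   7   4   7  22  52  87 108 110 111 113
  113 113]
 [ 53  57  58  65  65  27   8   1   6   4   6   5   8  38  95 110 112 113
  113 114]
 [ 31  30  29  33  23   2   8   8   8   7   5  10   6  10  65 107 114 113
  113 113]
 [ 44  43  42  40  19   7   9   3   4   5   6   5   8   2  30 101 114 113
  114 112]
 [ 55  52  53  43  13   2   6   6   8   7   4   5   5   7  20  96 113 114
  112 114]
 [ 60  60  58  39  15  11   9   5   5   6   8  10  11  11  22  90 115 112
  113 113]
 [ 59  57  56  48  41  42  42  34   5   8  16  37  40  42  39  72 108 112
  112 115]
 [ 81  78  63  53  53  53  52  41  14   6  21  49  50  52  54  64 105 113
  113 113]
 [110 108  83  53  52  52  52  41   9   5  23  48  54  51  53  61 104 113
  112 114]]
[ 557.87794515 -137.73956185  100.        ]
[ 555.3856905  -135.28480865  100.        ]
[ 552.87092129 -132.80787966  100.        ]
70 [607.53579444 -75.39130307  70.        ]
80 [608.60721889 -80.82319484  80.        ]
90 [609.67864333 -86.2550866   90.        ]
v1 70 [599.85730278 -69.65155776  70.        ]
v1 80 [592.86827383 -66.82529955  80.        ]
v1 90 [585.87924488 -63.99904134  90.        ]
v1 top [ 546.1237599  -121.55569652  100.        ] [66.00507487 25.88316226]
```

>>> {"method": "drive_tool", "body": {"moves": [[[0,0,0.03,0,0,0.065,255],[0,0,0.03,0,0,0,255],[0,0,0.025,0,0,0,255],[0,0,0.014,0,0,0,255],[0,0,0,0,0,0,255],[-0.006,0,0,0,0,0,255],[-0.006,0,0,0,0,0,255],[0,0,0,0,0,0,255]]]}}

```text
clock: 8.28
position: [568.8, -145.7, 88.4]
ee_rot: [0.912, -0.411, 0.001, -0.001]
contact_force: [-0.5, 0.2, -0.3]
gripper_width: -0.2
```

Run:
```python
from meas import *
s=read_state();print(s["position"],s["contact_force"],s["ee_rot"],s["joints"])
im=get_image("wrist");P=camera_params("wrist");cv2.imwrite("pics/w8.png",im);np.save("pics/P8.npy",P,allow_pickle=True)
```

```text
[ 568.78138661 -145.66805013   88.35721581] [-0.49944272  0.16747087 -0.33911713] [ 9.11848595e-01 -4.10523893e-01  1.36403144e-03 -6.42862146e-04] [ 2.49398356e-02  4.67849203e-01 -2.79654011e-01  3.11228451e-05
 -8.20277337e-01  6.99777222e-01]
```

View pics/w8.png

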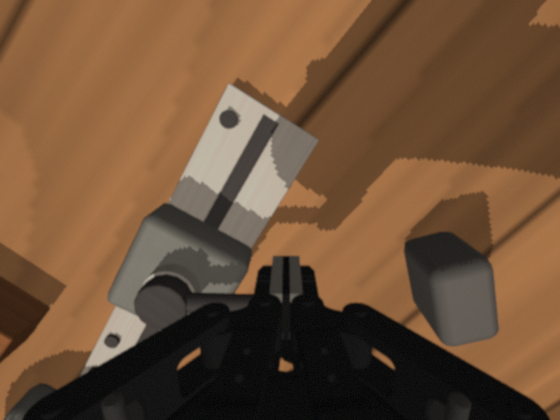

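>>> {"method": "drive_tool", "body": {"moves": [[[-0.004,0,0.001,0,0,0,255],[-0.003,0,0.001,0,0,0,255],[-0.002,0,0.001,0,0,0,255],[-0.004,0.001,0,0,0,0.05,255],[-0.004,0.001,0,0,0,0.05,255],[-0.004,0.001,0,0,0,0.05,255],[-0.004,0.001,0,0,0,0.05,255],[-0.004,0.001,0,0,0,0.05,255]]]}}

```text
clock: 9.0
position: [547.1, -126.8, 83.4]
ee_rot: [0.852, -0.523, 0.001, -0.0]
contact_force: [0.2, -0.5, -0.5]
gripper_width: 0.4
```

>>> {"method": "drive_tool", "body": {"moves": [[[-0.004,0.001,0,0,0,0.05,255],[-0.004,0.001,0,0,0,0.05,255],[-0.004,0.001,0,0,0,0.05,255],[-0.004,0.001,0,0,0,0.05,255],[-0.004,0.001,0,0,0,0.05,255],[-0.004,0.001,0,0,0,0.05,255],[-0.004,0.001,0,0,0,0.05,255],[-0.004,0.001,0,0,0,0.05,255]]]}}

```text
clock: 9.67
position: [530.3, -98.6, 83.5]
ee_rot: [0.732, -0.682, 0.001, -0.0]
contact_force: [-0.0, -0.8, -0.8]
gripper_width: 0.1
```

Run:
```python
from meas import *
s=read_state();print(s["position"],s["contact_force"],s["ee_rot"],s["joints"])
im=get_image("scene");cv2.imwrite("pics/s9.png",im)
u,v=proj("scene",(590,-80,75)).astype(int)
cv2.imwrite("pics/s9c.png",cv2.resize(im[v-75:v+75,u-90:u+110],None,fx=3,fy=3,interpolation=cv2.INTER_CUBIC))
```

```text
[530.26485046 -98.64142632  83.47251965] [-0.03896787 -0.82847207 -0.78874057] [ 7.31656048e-01 -6.81673647e-01  6.12523197e-04 -3.00969016e-04] [ 0.117177    0.40832287 -0.4032913   0.00079241 -0.75793077 -0.04705162]
```

View pics/s9c.png

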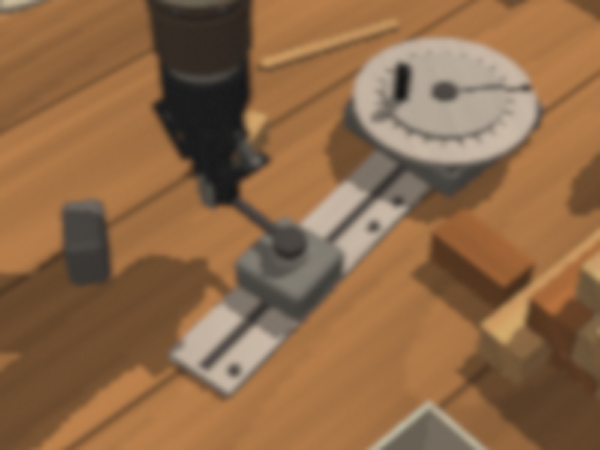

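>>> {"method": "drive_tool", "body": {"moves": [[[-0.004,0.001,0,0,0,0.05,255],[-0.004,0.001,0,0,0,0.05,255],[-0.004,0.001,0,0,0,0.05,255],[-0.004,0.001,0,0,0,0.05,255],[-0.004,0.001,0,0,0,0.05,255],[-0.002,0.0005,0,0,0,0.025,255],[-0.002,0.0005,0,0,0,0.025,255]]]}}

```text
clock: 10.3
position: [525.4, -74.5, 83.5]
ee_rot: [-0.623, 0.783, -0.0, 0.0]
contact_force: [0.5, -2.3, 0.0]
gripper_width: 0.3
```

>>> {"method": "drive_tool", "body": {"moves": [[[-0.0016,0.0004,0,0,0,0.02,255],[-0.0016,0.0004,0,0,0,0.02,255],[-0.0016,0.0004,0,0,0,0.02,255],[-0.0016,0.0004,0,0,0,0.02,255]]]}}

```text
clock: 10.63
position: [525.3, -67.8, 83.4]
ee_rot: [-0.59, 0.807, -0.0, 0.0]
contact_force: [1.5, -1.2, -0.0]
gripper_width: 0.0
```

>>> {"method": "drive_tool", "body": {"moves": [[[-0.0016,0.0004,0,0,0,0.02,255],[-0.0016,0.0004,0,0,0,0.02,255],[-0.0016,0.0004,0,0,0,0.02,255],[-0.0016,0.0004,0,0,0,0.02,255]]]}}

```text
clock: 10.97
position: [525.8, -61.1, 83.3]
ee_rot: [-0.557, 0.83, 0.0, -0.0]
contact_force: [1.2, -1.8, 0.0]
gripper_width: 0.2
```

>>> {"method": "drive_tool", "body": {"moves": [[[-0.0016,0.0004,0,0,0,0.02,255],[-0.0016,0.0004,0,0,0,0.02,255],[-0.0016,0.0004,0,0,0,0.02,255],[-0.0016,0.0004,0,0,0,0.02,255]]]}}

```text
clock: 11.3
position: [526.9, -54.7, 83.3]
ee_rot: [-0.523, 0.852, 0.0, -0.0]
contact_force: [0.4, -6.9, -0.1]
gripper_width: 0.1
```

>>> {"method": "drive_tool", "body": {"moves": [[[-0.001,0.0002,0,0,0,0.01,255],[-0.001,0.0002,0,0,0,0.01,255],[0,0,0,0,0,0,255]]]}}

```text
clock: 11.55
position: [526.6, -54.5, 83.2]
ee_rot: [-0.515, 0.857, -0.0, -0.002]
contact_force: [-0.4, -10.2, 1.2]
gripper_width: -0.1
```

>>> {"method": "drive_tool", "body": {"moves": [[[-0.001,0,0,0,0,0,255],[-0.001,0,0,0,0,0,255],[0,0,0,0,0,0,255]]]}}

```text
clock: 11.8
position: [526.6, -54.3, 83.2]
ee_rot: [-0.515, 0.857, -0.001, -0.004]
contact_force: [-0.6, -16.7, 1.4]
gripper_width: 0.0
```

Run:
```python
from meas import *
s=read_state();print(s["position"],s["contact_force"],s["ee_rot"],s["joints"])
```

```text
[526.57712338 -54.29117435  83.22500178] [ -0.619346   -16.71976542   1.442478  ] [-5.15313762e-01  8.56994194e-01 -6.28407955e-04 -3.50465417e-03] [ 0.20591593  0.3973114  -0.42525199  0.00510196 -0.75444432 -0.6976856 ]
```

>>> {"method": "drive_tool", "body": {"moves": [[[0.005,0,0,0,0,0,255],[0.015,0,0,0,0,0,255],[0.015,0,0,0,0,0,255],[0,0,-0.04,0,0,0,255],[0,0,-0.04,0,0,0,255],[0,0,-0.04,0,0,0,255],[0,0,-0.04,0,0,0,255],[-0.03,0,-0.02,0,0,0,255]]]}}

```text
clock: 12.47
position: [525.6, -58.2, 269.2]
ee_rot: [-0.514, 0.858, -0.002, 0.003]
contact_force: [0.8, 0.2, -0.2]
gripper_width: -0.3
```

>>> {"method": "drive_tool", "body": {"moves": [[[-0.04,0,0,0,0,0,255],[-0.04,0,0,0,0,0,255],[-0.04,0,0,0,0,0,255],[-0.04,0,0,0,0,0,255],[0,0,0,0,0,0,255],[0,0,0,0,0,0,255]]]}}

```text
clock: 12.97
position: [601.0, 87.3, 262.1]
ee_rot: [-0.517, 0.856, 0.001, -0.001]
contact_force: [-0.5, 0.0, 0.7]
gripper_width: -0.3
```

Run:
```python
from meas import *
s=read_state();print(s["position"],s["contact_force"],s["ee_rot"])
im=get_image("wrist");P=camera_params("wrist");cv2.imwrite("pics/w10.png",im);np.save("pics/P10.npy",P,allow_pickle=True)
for p in [(560,178,60),(604,-71,65),(534,-33,100)]:print(proj("wrist",p))
```

```text
[600.96135497  87.32433604 262.10026268] [-0.49064882  0.0034693   0.69549938] [-5.16667300e-01  8.56185688e-01  5.46816625e-04 -8.18485011e-04]
[352.03264414 235.92356238]
[207.81197741  48.37720994]
[290.02852341  41.63362483]
```

View pics/w10.png

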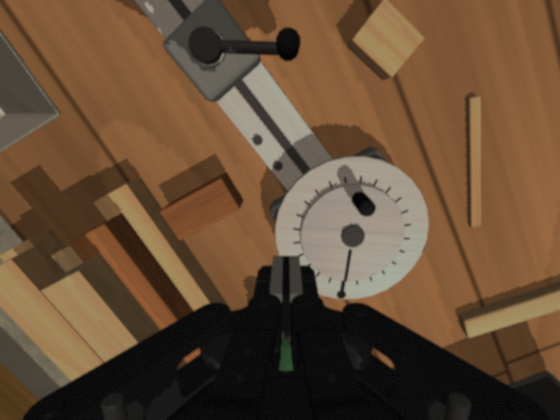

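Run:
```python
from meas import *
P=np.load("pics/P10.npy",allow_pickle=True).item();im=cv2.imread("pics/w10.png")
dial(im,P,(338,222,367,250),(338,251,356,279),(333,284,350,300),90,80)
h=onz("wrist",(205,45),72,P);k=onz("wrist",(289,42),100,P);print(h,k,np.hypot(*(h-k)[:2]),np.degrees(np.arctan2(*(k-h)[1::-1]))%360)
```

```text
hub [559.35217295 177.34043441] idx ang 0.9977041706778936 1.0011679 (np.float64(20.7), np.float64(58.1)) 69 tgt ang 0.9928360318236292 0.98936486 (np.float64(70.2), np.float64(89.8)) 60 diff -0.004868138854264403
[603.99690647 -72.85314182  72.        ] [534.92061347 -33.16525448 100.        ] 79.66594414427608 150.12041425606645
```

```bash
python3 -c "
from bench import *
print(job_done())"
```

```text
the job is handed in; nothing more can be done
None
```

The length stop is set and locked, and I handed the job in at about 13 s on the robot's clock.

- **Dial:** I pushed the post counter-clockwise by about 1.3 rad with the shut fingers, from the side. After the locking, the last wrist picture put the index line at 0.998 rad and the target line at 0.993 rad. That is about 0.3° past the line, or 0.3 mm at the rim. Earlier views gave 0.007 to 0.012 rad past it, so the true error is within about 0.7°.
- **Lock:** I pushed the lever handle clockwise by about 1.2 rad until it stopped. There, 2 mm more commanded motion moved the tool only 0.2 mm while the force rose from 10 to 17 N. In the last picture the handle is still at the stop position, at about 150° and 80 mm from the lock's axis. I inferred the stop from the force and from the expected swing of 1.05 to 1.40 rad, because the joint angle itself can't be read.
- **Loose things:** I took none of them and felt no unexpected contact. The ones I could see in the last picture appear to lie where they were. I did not measure their positions afterwards.
- **At hand-in:** the arm was clear of everything, and I had viewed 13 pictures, three over the budget of 10.

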